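Make up two repair kits from the stock

TASK

Make up the two repair kits from the parts in the middle of the counter. Red tray: lay the small bearing flat in the big bay and stand the black bolt (on its head) and the steel bush upright in the two small bays, one in each, either way round; blue tray: stand the brass bush upright in the big bay and the bright bolt on its head in either small bay. Leave the big bearing and the brass fitting where they stand.

Things in the scene. Friction and masses are not known exactly. Their poses are not given: they have to be found in the camera images.
- red_tray: Red plastic kit tray, fixed, 106 (x) x 119 (y) x 12 mm. Origin: centre of its underside, on the counter; z up, x away from the robot at yaw 0. Floor and walls 3 mm thick; dividers 8 mm high from the counter. Bays, inside sizes: one big, 100 (x) x 63 (y) mm, centre x 0, y +25.5 mm; two small, each 48.5 (x) x 48 (y) mm, centres x -25.75 and +25.75, y -32.5 mm. Blank white card on the -x wall
- blue_tray: Blue plastic kit tray, fixed, 106 (x) x 119 (y) x 12 mm. Origin: centre of its underside, on the counter; z up, x away from the robot at yaw 0. Floor and walls 3 mm thick; dividers 8 mm high from the counter. Bays, inside sizes: one big, 100 (x) x 63 (y) mm, centre x 0, y +25.5 mm; two small, each 48.5 (x) x 48 (y) mm, centres x -25.75 and +25.75, y -32.5 mm. Blank white card on the -x wall
- small_bearing: small steel ball bearing with a dark seal ring, lying flat, outside diameter 40 mm, 12 mm high. Origin: centre of its underside, on the counter at the start; z up (its axis)
- steel_bush: grey steel bush (short tube) standing upright, outside diameter 24 mm, 26 mm high. Origin: centre of its underside, on the counter at the start; z up (its axis)
- black_bolt: black (dark) hex bolt standing on its head, 56 mm high in all; head 16 mm across flats and 7 mm high at the bottom, shank 10 mm in diameter above it. Origin: centre of its underside, on the counter at the start; z up (its axis)
- brass_bush: yellow brass bush (short tube) standing upright, outside diameter 28 mm, 32 mm high. Origin: centre of its underside, on the counter at the start; z up (its axis)
- bright_bolt: bright zinc-grey hex bolt standing on its head, 56 mm high in all; head 16 mm across flats and 7 mm high at the bottom, shank 10 mm in diameter above it. Origin: centre of its underside, on the counter at the start; z up (its axis)
- big_bearing: bystander, not for a kit: big ball bearing lying flat, outside diameter 52 mm, 15 mm high. Origin: centre of its underside, on the counter at the start; z up (its axis)
- brass_fitting: bystander, not for a kit: small yellow brass pipe fitting standing upright, 24 mm high, hexagon of 17 mm across flats in the middle of its height. Origin: centre of its underside, on the counter at the start; z up (its axis)
There are look-alikes about, which are no part of the job. What is shaped like the brass_bush but green is not meant.

How it is judged:
By the outcome, as a careful person would: the job done as asked, in the order asked, and still so for the second after the job is handed in, with the robot touching nothing.
It also fails if it takes over 134 s, if anything falls off the work surface, if the arm or the gripper's body presses on something with over 40 N, if the wrist force passes 120 N, or if a joint passes its speed limit or range.

ROBOT

A 6-joint arm with a two-finger parallel gripper is mounted at the origin on a cart in front of the work surface, level with it; the furniture and walls round the work are solid. World frame = base frame: x ahead of the robot, y to its left, z up, the work surface at z = 0. Lengths are in m, angles in rad, forces in N, time in s.
With the tool pointing down it reaches from about 0.275 to 0.725 m from the base axis. Payload 5.6 kg.
Tool frame: the origin (TCP) lies at the very end of the fingers, on their centre line; the grasp point (between the pads) lies 19 mm behind it; z points along the fingers, y is the line along which they close (so a half turn about z gives the same grasp; the last joint's range is limited). The gripper opens to 85 mm and grips with 20 to 120 N. Pads are 22 mm wide; open, the fingers measure 114 mm over their backs; the gripper's body (76 mm by 85 mm) begins 54 mm behind the grasp point. The pads swing forward as they close: fully open they stand 13 mm farther back than shut.
Start: joints at [1.454, 0.255, 0.108, 0, -1.424, -0.285], TCP at [0.215, 0.506, 0.231] pointing down, gripper open.
Joint ranges: [-2.95, 2.95], [-1.21, 1.97], [-1.09, 1.5], [-2.87, 1.71], [-2.94, -0.07], [-3.05, 3.05]. Speed limits (rad/s): [2.57, 2.57, 3.14, 3.14, 3.14, 3.14].

INTERFACE

Orientations are given as a unit quaternion [x, y, z, w].
In Python, from plant import bot, imaging, close_job gives the robot as it stands.
- The arm moves only by the tool send_rows, never from a script. Its argument "motion" is a list that holds one entry, the list of rows, each a list of 7 numbers: the shift along the tool's x, y, z each as a share of 0.02 m, from -1 to 1, then the turn, a rotation vector about the tool's x, y, z each as a share of 0.15 rad, from -1 to 1, then the opening, from -1 (shut) to 1 (fully open). A call has 1 to 12 rows; each row shifts and turns the commanded pose from where the row before left it, along the tool's axes as they then stand; what a row does not reach is not made up. A row lasts 1/10 s, in which the tool goes at most 50 mm and 8.59 degrees, less where a joint would pass 70% of its speed; a pose out of reach is approached as far as the arm can. A call with a number of a shift or a turn outside -1 to 1 is refused whole. A call with a gripper value outside its range is refused whole. The fingers move at their own pace and stop on an object; "grip_force" is the grip in N (left out, the last holds). Time passes only in rows, so rows that do not move let the fingers close. It gives the time, the measured TCP pose, the force, the opening and the grip force at its end, in the units of the state.
- bot.observe(): the state, without advancing time (a new reading comes with each control period).
- imaging.camera(name): name is "scene" or "top" or "wrist"; returns the picture (400x640x3 uint8, red, green, blue); there is no depth.
- imaging.get_calibration(name): a dict with "intrinsics" (3x3 intrinsics, pixels), "origin" and "rotation" of the camera in the world. Camera axes: x right, y up, looking along -z (the intrinsics and any distortion apply to the point x, -y, -z); pixel columns grow to the right and rows downward; lengths in m; the calibration is good to about 2 mm. A picture is of the moment at which its call begins: read the wrist's pose just before it. get_calibration takes no time and is no camera call; for the wrist camera it gives the pose at the moment of the call.
- close_job(): hands the job in; it is judged then, once.
The state is a dict: "clock": time; "joints": joint angles; "qd": joint speeds; "effort": joint torques, N m; "tool_pos": TCP position; "eef_rot": TCP orientation; "force": force on the tool from outside, world axes, zero at the start; "torque": the same for the moment, N m; "grip_width": finger opening in m; "gripper_force": force on a finger pad.
Only numpy, scipy, OpenCV 4.12 (cv2) and the standard library are available. Lean on these libraries where they do the work, as an engineer would, in place of code of your own. Each camera call takes 0.05 s, during which the arm holds its last target. There are 200 camera calls.

## Working session

There is one attempt and no reset: what is moved stays moved. The work goes in short steps, Python scripts to look and compute and a tool call to move; the robot and the scene stay as the last step left them, time stands still between calls to the robot, and variables do not carry over. Pictures are saved under pics/ and viewed, at most 14 in all, crops included, and the job is handed in when it is done.

Besides the shell and the picture viewer there is one more tool, called after ">>>" as name(argument=value, ...), one argument or row to a line, values as JSON. send_rows: Moves the arm, as the interface text tells. Its arguments: {"type":"object","properties":{"motion":{"type":"array"},"grip_force":{"type":"number"}},"required":["motion"]}

```bash
mkdir -p pics; python3 - <<'E'
from plant import bot, imaging
import cv2
o=bot.observe(); print({k:o[k] for k in('clock','tool_pos','eef_rot','grip_width')})
for n in("top","scene"):
    c=imaging.get_calibration(n); print(n,c)
    cv2.imwrite(f"pics/{n}0.png",imaging.camera(n)[:,:,::-1])
E
```

```text
{'clock': 0.0, 'tool_pos': array([0.214831  , 0.50576198, 0.23038483]), 'eef_rot': array([ 9.79880615e-01, -1.99582217e-01, -1.74976082e-04,  9.42921776e-04]), 'grip_width': 0.08576972176575982}
top {'intrinsics': array([[509.61265789,   0.        , 319.14617263],
       [  0.        , 509.61265789, 198.52075115],
       [  0.        ,   0.        ,   1.        ]]), 'origin': array([ 0.28940308, -0.01034454,  1.36661184]), 'rotation': array([ 0.0685287 , -0.05506843, -0.70356113,  0.70517588])}
scene {'intrinsics': array([[392.03777291,   0.        , 323.03817955],
       [  0.        , 392.03777291, 198.50179871],
       [  0.        ,   0.        ,   1.        ]]), 'origin': array([ 0.18866184, -0.58098915,  0.56479695]), 'rotation': array([ 0.4166412 , -0.11748049, -0.22818802,  0.87208868])}
```

View pics/top0.png

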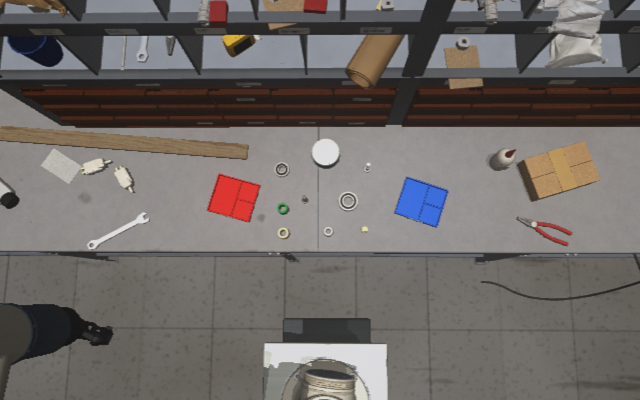

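View pics/scene0.png

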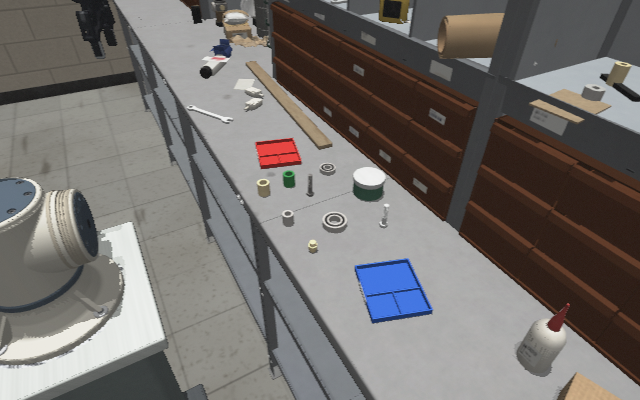

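Candidates, in top-picture pixels:
- Small bearing: ring (282,170), not the larger ring (348,201).
- Brass bush: yellow ring (283,233), not the green one (283,209) or the fitting (365,229).
- Steel bush: (328,231).
- Black bolt: (305,199).
- Bright bolt: (367,168).
- White jar at (325,152): an obstacle.
- Trays: red (234,198), blue (421,202).

Next is a close crop to check these.

```bash
cat > h.py <<'E'
import numpy as np, cv2
from scipy.spatial.transform import Rotation as R
from plant import bot, imaging
def w(name,u,v,z,c=None):
    c=c or imaging.get_calibration(name); K=c['intrinsics']
    d=np.array([(u-K[0,2])/K[0,0],-(v-K[1,2])/K[1,1],-1])
    d=R.from_quat(c['rotation']).apply(d); o=np.array(c['origin'])
    return o+d*(z-o[2])/d[2]
def px(name,p,c=None):
    c=c or imaging.get_calibration(name); K=c['intrinsics']
    q=R.from_quat(c['rotation']).inv().apply(np.array(p)-c['origin'])
    return K[0,2]-K[0,0]*q[0]/q[2], K[1,2]+K[1,1]*q[1]/q[2]
def tool(dst,yaw=None):
    """rows needed: displacement to dst in tool axes, in units of .02 m"""
    o=bot.observe(); r=R.from_quat(o['eef_rot'])
    return r.inv().apply(np.array(dst)-o['tool_pos'])/.02
E
python3 - <<'E'
from h import *
im=cv2.imread("pics/top0.png")
cv2.imwrite("pics/topc.png",cv2.resize(im[145:245,200:455],(765,300),interpolation=cv2.INTER_CUBIC))
for n,u,v,z in [("smallb",282,170,.012),("green",283,209,.032),("brass",283,233,.032),("black",305,199,.056),("bigb",348,201,.015),("steel",328,231,.026),("fit",365,229,.024),("bright",367,168,.056),("jar",325,152,.07),("red",234,198,.006),("blue",421,202,.006)]:
    print(n,w("top",u,v,z).round(4),w("top",u,v,0).round(4))
c=imaging.get_calibration("wrist");print(c, R.from_quat(c['rotation']).as_matrix().round(2))
o=bot.observe();print(R.from_quat(o['eef_rot']).as_matrix().round(3), R.from_quat(o['eef_rot']).inv().apply(c['origin']-o['tool_pos']))
E
```

```text
smallb [0.608  0.1178 0.012 ] [0.6108 0.1189 0.    ]
green [0.4971 0.1115 0.032 ] [0.5021 0.1144 0.    ]
brass [0.4332 0.1104 0.032 ] [0.4366 0.1133 0.    ]
black [0.5199 0.0521 0.056 ] [0.5297 0.0548 0.    ]
bigb [ 0.5217 -0.0617  0.015 ] [ 0.5243 -0.0622  0.    ]
steel [ 0.4394 -0.008   0.026 ] [ 0.4423 -0.0079  0.    ]
fit [ 0.4451 -0.1058  0.024 ] [ 0.4479 -0.1075  0.    ]
bright [ 0.6029 -0.1106  0.056 ] [ 0.6163 -0.1149  0.    ]
jar [0.6428 0.     0.07  ] [6.618e-01 6.000e-04 0.000e+00]
red [0.5313 0.2479 0.006 ] [0.5324 0.249  0.    ]
blue [ 0.5206 -0.2588  0.006 ] [ 0.5217 -0.2599  0.    ]
{'intrinsics': array([[326.61096617,   0.        , 320.15583276],
       [  0.        , 326.61096617, 195.75040197],
       [  0.        ,   0.        ,   1.        ]]), 'origin': array([0.28475496, 0.4769572 , 0.37416269]), 'rotation': array([ 0.08278781, -0.12365371,  0.82478452, -0.54551484])} [[-0.39  0.88  0.27]
 [-0.92 -0.37 -0.11]
 [ 0.   -0.29  0.96]]
[[ 0.92  -0.391 -0.001]
 [-0.391 -0.92  -0.002]
 [ 0.     0.002 -1.   ]] [ 0.07562173 -0.00054086 -0.1436576 ]
```

View pics/topc.png

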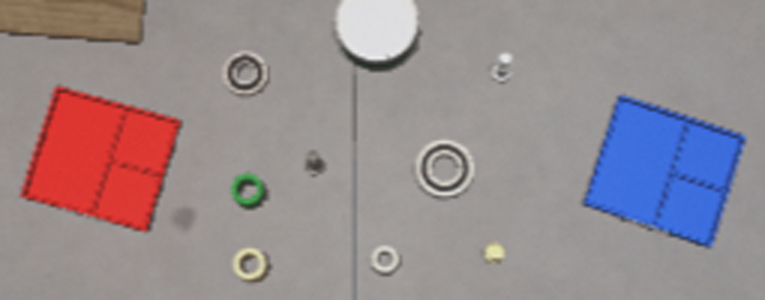

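The crop confirms the choices: small bearing crop (246,73), green ring (248,190), brass ring (250,264), black bolt (315,163), steel ring (385,259), bright bolt (503,67). Next I'll work out the tray yaws and plan a viewing pose.

```bash
cat >> h.py <<'E'
def tray(name,C,c=None):
    """C: far-left, far-right, near-right, near-left rim corners, z .012 (as seen: +x+y, +x-y, -x-y, -x+y)"""
    P=np.array([w(name,u,v,.012,c)[:2] for u,v in C]); M=np.array([[.053,.0595],[.053,-.0595],[-.053,-.0595],[-.053,.0595]])
    ctr=P.mean(0); Q=P-ctr; yaw=np.arctan2((M[:,0]*Q[:,1]-M[:,1]*Q[:,0]).sum(),(M*Q).sum())
    res=np.linalg.norm(Q-M@np.array([[np.cos(yaw),np.sin(yaw)],[-np.sin(yaw),np.cos(yaw)]]),axis=1)
    return ctr,yaw,res
E
python3 - <<'E'
from h import *
for C in ([(58,87),(181,121),(149,231),(22,196)],[(618,95),(745,134),(711,246),(583,205)]):
    print(tray("top",np.array(C)/3+[200,145]))
o=bot.observe();t=R.from_quat(o['eef_rot']).as_euler('xyz');print(t)
E
```

```text
(array([0.53080708, 0.2463545 ]), np.float64(-0.2684660946486483), array([0.0010004 , 0.00143922, 0.00111939, 0.00087309]))
(array([ 0.52089059, -0.25875916]), np.float64(-0.3170798625276681), array([0.00077023, 0.0007522 , 0.00074165, 0.00034191]))
[ 3.13992007e+00 -4.02183014e-05 -4.01892669e-01]
```

>>> send_rows(
  motion=[
    [[0,0,0,0,0,0.958,0],[0,0,0,0,0,0.958,0],[0,0,0,0,0,0.958,0],[0,0,0,0,0,0.958,0],[0,0,0,0,0,0.958,0],[0,0,0,0,0,0.958,0],[0,0,0,0,0,0.958,0],[0,0,0,0,0,0.958,0],[0,0,0,0,0,0.958,0],[0,0,0,0,0,0.958,0]],
  ],
  grip_force=40,
)

```text
clock: 1.1
tool_pos: [0.2149, 0.5059, 0.2307]
eef_rot: [-0.604, 0.797, -0.0, -0.001]
force: [0.0, 0.2, 0.1]
grip_width: 0.0429
gripper_force: 0.0
```

>>> send_rows(
  motion=[
    [[0.74,-0.957,0,0,0,0,0.2],[0.74,-0.957,0,0,0,0,0.2],[0.74,-0.957,0,0,0,0,0.2],[0.74,-0.957,0,0,0,0,0.2],[0.74,-0.957,0,0,0,0,0.2],[0.74,-0.957,0,0,0,0,0.2],[0.74,-0.957,0,0,0,0,0.2],[0.74,-0.957,0,0,0,0,0.2],[0.74,-0.957,0,0,0,0,0.2],[0.74,-0.957,0,0,0,0,0.2],[0.74,-0.957,0,0,0,0,0.2]],
  ],
)

```text
clock: 2.2
tool_pos: [0.3752, 0.2924, 0.2309]
eef_rot: [-0.606, 0.795, -0.0, -0.0]
force: [0.4, -0.4, 0.5]
grip_width: 0.0516
gripper_force: 0.0
```

>>> send_rows(
  motion=[
    [[0.74,-0.957,0,0,0,0,0.2],[0.74,-0.957,0,0,0,0,0.2],[0.74,-0.957,0,0,0,0,0.2],[0.74,-0.957,0,0,0,0,0.2],[0.74,-0.957,0,0,0,0,0.2],[0.74,-0.957,0,0,0,0,0.2],[0.74,-0.957,0,0,0,0,0.2],[0.74,-0.957,0,0,0,0,0.2],[0.74,-0.957,0,0,0,0,0.2],[0.74,-0.957,0,0,0,0,0.2],[0,0,0,0,0,0,0.2]],
  ],
)

```text
clock: 3.3
tool_pos: [0.5211, 0.0982, 0.2304]
eef_rot: [-0.605, 0.796, 0.0, -0.001]
force: [0.2, 0.3, 0.1]
grip_width: 0.0514
gripper_force: 0.0
```

```bash
python3 - <<'E'
from h import *
import pickle
c=imaging.get_calibration("wrist"); im=imaging.camera("wrist")[:,:,::-1]
cv2.imwrite("pics/w1.png",im); pickle.dump(c,open("w1.pkl","wb"))
o=bot.observe();print(o['tool_pos'],R.from_quat(o['eef_rot']).as_euler('xyz'),o['joints'].round(3),o['grip_width'],o['clock'])
for p in [(.608,.118,.012),(.52,.052,0),(.439,-.008,.026),(.433,.11,.032)]: print(px("wrist",p,c))
E
```

```text
[0.52046807 0.09913935 0.23048996] [ 3.14025556e+00 -8.93247770e-04 -1.84100326e+00] [ 0.484  0.216  0.056 -0.    -1.412 -0.754] 0.05099699139467635 3.35
(np.float64(253.0186214239455), np.float64(200.59946604688736))
(np.float64(310.3017645006406), np.float64(123.36153807581965))
(np.float64(372.46091996097016), np.float64(42.26544601994607))
(np.float64(403.6564036656009), np.float64(157.26992984649686))
```

View pics/w1.png

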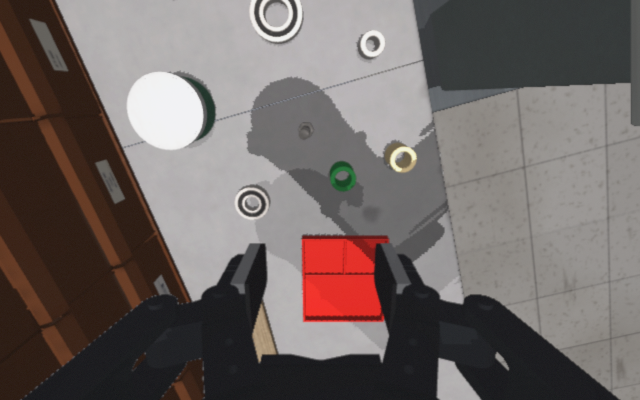

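Wrist view, positions in pixels: small bearing (252,202), black bolt (306,130), green bush (343,177), brass bush (403,158), steel bush (371,44). The red tray spans (303,237) to (387,321).

```bash
python3 - <<'E'
from h import *
import pickle
c=pickle.load(open("w1.pkl","rb")); im=cv2.imread("pics/w1.png")
cv2.imwrite("pics/w1c.png",cv2.resize(im[25:225,230:430],(600,600),interpolation=cv2.INTER_CUBIC))
ctr,yaw,_=tray("top",np.array([(58,87),(181,121),(149,231),(22,196)])/3+[200,145])
for m in [(.053,.0595),(.053,-.0595),(-.053,-.0595),(-.053,.0595)]:
    p=ctr+R.from_euler('z',yaw).as_matrix()[:2,:2]@m; print(px("wrist",[*p,.012],c))
E
```

```text
(np.float64(303.1064586468195), np.float64(318.73235514234415))
(np.float64(301.37597037864407), np.float64(235.09456854086363))
(np.float64(389.4052187093347), np.float64(234.8493774680996))
(np.float64(383.9782751323491), np.float64(318.4854855952876))
```

View pics/w1c.png

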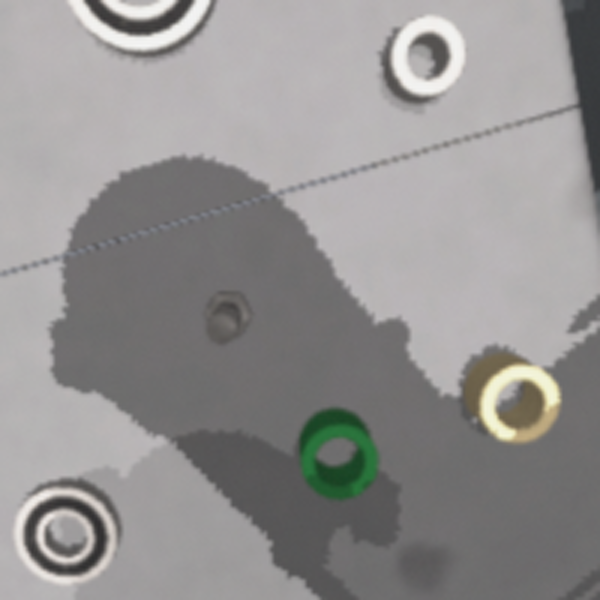

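```bash
python3 - <<'E'
from h import *
import pickle
c=pickle.load(open("w1.pkl","rb"))
for n,u,v,z in [("smallb",66,531,.012),("bolt head",229,316,.007),("bolt top",224,322,.056),("steel",427,56,.026),("brass",519,403,.032)]:
    print(n,w("wrist",u/3+230-.33,v/3+25-.33,z,c).round(4))
print(tray("wrist",[(303,321),(303,237),(388,237),(383,321)],c))
P=w("wrist",66/3+229.67,531/3+24.67,.012,c); P[2]=.08
print(tool(P))
E
```

```text
smallb [0.6099 0.1188 0.012 ]
bolt head [0.5262 0.0572 0.007 ]
bolt top [0.5251 0.0544 0.056 ]
steel [ 0.4396 -0.0072  0.026 ]
brass [0.4344 0.1115 0.032 ]
(array([0.53186606, 0.24936495]), np.float64(-0.2738132106155949), array([0.00070679, 0.00185818, 0.00175013, 0.00068575]))
[-2.14924072 -4.05866778  7.51716117]
```

>>> send_rows(
  motion=[
    [[-0.43,-0.81,1,0,0,0,0.45],[-0.43,-0.81,1,0,0,0,0.45],[-0.43,-0.81,1,0,0,0,0.45],[-0.43,-0.81,1,0,0,0,0.45],[-0.43,-0.81,1,0,0,0,0.45],[0,0,1,0,0,0,0.45],[0,0,1,0,0,0,0.45],[0,0,1,0,0,0,0.45],[0,0,1,0,0,0,0.45],[0,0,0,0,0,0,0.45]],
  ],
)

```text
clock: 4.35
tool_pos: [0.6071, 0.1202, 0.048]
eef_rot: [-0.606, 0.795, 0.001, -0.003]
force: [-0.2, -0.7, -0.3]
grip_width: 0.0617
gripper_force: 0.0
```

```bash
python3 - <<'E'
from h import *
o=bot.observe();print(o['tool_pos'],o['grip_width'])
print(tool([.6095,.1185,.002]))
c=imaging.get_calibration("wrist"); im=imaging.camera("wrist")[:,:,::-1]
cv2.imwrite("pics/w2.png",im)
E
```

```text
[0.60709531 0.12023723 0.04804258] 0.061736597076288716
[ 0.04421948 -0.15216584  2.30145369]
```

View pics/w2.png

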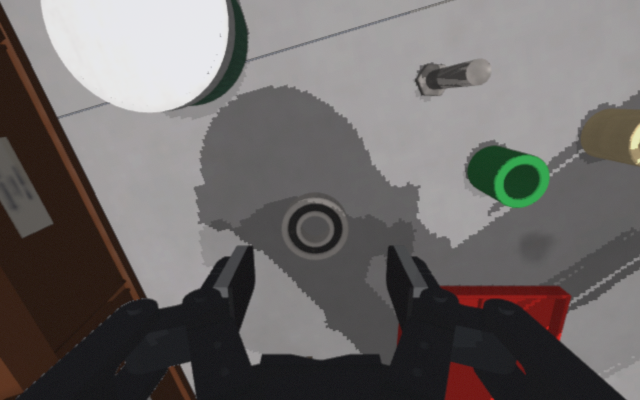

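Bearing at (315,229), centred between the fingers (250 and 390). Descending.

>>> send_rows(
  motion=[
    [[0,-0.1,1,0,0,0,0.45],[0,0,1,0,0,0,0.45],[0,0,0.3,0,0,0,0.45],[0,0,0,0,0,0,0.2],[0,0,0,0,0,0,-0.2],[0,0,0,0,0,0,-0.4],[0,0,0,0,0,0,-0.4],[0,0,0,0,0,0,-0.4]],
  ],
)

```text
clock: 5.2
tool_pos: [0.6127, 0.12, 0.0071]
eef_rot: [-0.606, 0.795, -0.0, 0.001]
force: [-2.7, -0.0, 5.0]
grip_width: 0.0369
gripper_force: 40.0
```

>>> send_rows(
  motion=[
    [[0,0,-0.3,0,0,0,-0.4],[0,0,-0.5,0,0,0,-0.4],[0,0,-1,0,0,0,-0.4],[0,0,-1,0,0,0,-0.4],[0,0,0,0,0,0,-0.4]],
  ],
)

```text
clock: 5.7
tool_pos: [0.6141, 0.1201, 0.0652]
eef_rot: [-0.606, 0.795, -0.001, 0.003]
force: [1.0, 0.2, -0.9]
grip_width: 0.0363
gripper_force: 40.2
```

```bash
python3 - <<'E'
from h import *
o=bot.observe();print(o['tool_pos'],o['grip_width'],o['force'],o['gripper_force'])
c=imaging.get_calibration("wrist"); im=imaging.camera("wrist")[:,:,::-1]
cv2.imwrite("pics/w3.png",cv2.resize(im[180:400,180:460],None,fx=2,fy=2))
E
```

```text
[0.6140797  0.12007487 0.06524512] 0.03630900943750594 [ 0.95354269  0.15022972 -0.93462508] 40.19638069495862
```

View pics/w3.png

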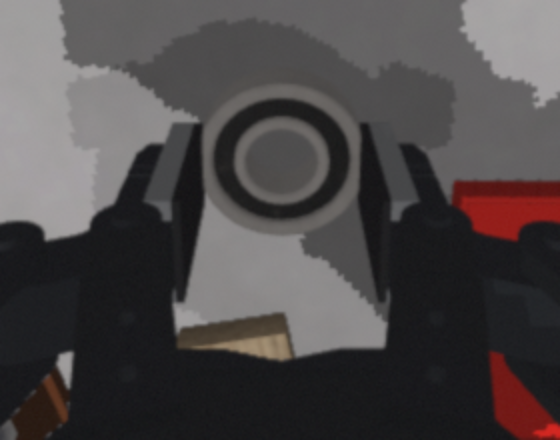

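```bash
cat >> h.py <<'E'
T={'red':(np.array([.5315,.248]),-.271),'blue':(np.array([.521,-.259]),-.317)}
def bay(t,x,y,z):
    c,a=T[t]; return np.array([c[0]+np.cos(a)*x-np.sin(a)*y, c[1]+np.sin(a)*x+np.cos(a)*y, z])
E
python3 - <<'E'
from h import *
o=bot.observe();c=imaging.get_calibration("wrist")
P=w("wrist",320.3,259,o['tool_pos'][2]+.005,c); r=R.from_quat(o['eef_rot'])
print(P, r.inv().apply(P-o['tool_pos'])*1000)
b=bay('red',0,.0255,.0652);print(b,tool(b))
E
```

```text
[0.61329247 0.11919926 0.06827439] [ 0.64210431 -0.59084731 -4.9997591 ]
[0.53832622 0.27256934 0.0652    ] [-6.37000426  5.61575803 -0.09829187]
```

>>> send_rows(
  motion=[
    [[-0.91,0.8,0,0,0,0,-0.4],[-0.91,0.8,0,0,0,0,-0.4],[-0.91,0.8,0,0,0,0,-0.4],[-0.91,0.8,0,0,0,0,-0.4],[-0.91,0.8,0,0,0,0,-0.4],[-0.91,0.8,0,0,0,0,-0.4],[-0.91,0.8,0,0,0,0,-0.4],[0,0,0.5,0,0,0,-0.4],[0,0,1,0,0,0,-0.4],[0,0,1,0,0,0,-0.4],[0,0,0,0,0,0,-0.4]],
  ],
)

```text
clock: 6.85
tool_pos: [0.5364, 0.2709, 0.0087]
eef_rot: [-0.606, 0.795, 0.0, -0.002]
force: [0.6, -0.8, -1.6]
grip_width: 0.0366
gripper_force: 56.0
```

```bash
python3 - <<'E'
from h import *
o=bot.observe();print(o['tool_pos'],o['grip_width'],o['force'],tool(bay('red',0,.0255,.0101)))
cv2.imwrite("pics/w4.png",imaging.camera("wrist")[:,:,::-1])
E
```

```text
[0.53635709 0.27089305 0.00867507] 0.03658286360741201 [ 0.58251747 -0.77076263 -1.64712607] [-0.10669777 -0.07252055 -0.07177061]
```

View pics/w4.png

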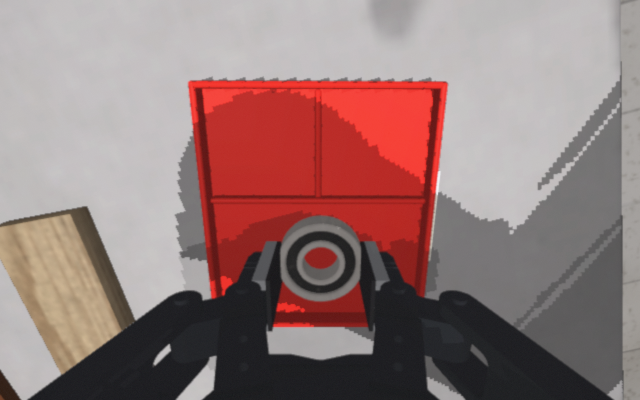

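Bearing (321,259) is inside the big bay. The small bays centre near (262,140) and (375,140). Releasing, rising, and checking the tray pose against this close view.

```bash
python3 - <<'E'
from h import *
c=imaging.get_calibration("wrist")
for m in [(.053,-.0595,.012),(-.053,-.0595,.012),(0,-.0085,.008)]: print(px("wrist",bay('red',*m),c))
for u,v in [(190,81),(447,82)]: print(w("wrist",u,v,.012,c))
print(w("wrist",318,199,.008,c),bay('red',0,-.007,0))
E
```

```text
(np.float64(188.7712412331379), np.float64(73.07491906597839))
(np.float64(449.546415473551), np.float64(73.82668075313522))
(np.float64(319.1348567435654), np.float64(191.2466113417978))
[0.56730283 0.17945146 0.012     ]
[0.46599761 0.20771023 0.012     ]
[0.53073865 0.24330262 0.008     ] [0.52962613 0.24125547 0.        ]
```

>>> send_rows(
  motion=[
    [[0,0,0,0,0,0,0.1],[0,0,0,0,0,0,0.25],[0,0,0,0,0,0,0.25],[0,0,-0.5,0,0,0,0.25],[0,0,-1,0,0,0,0.25],[0,0,-1,0,0,0,0.25],[0,0,-1,0,0,0,0.25],[0,0,-1,0,0,0,0.25],[0,0,-1,0,0,0,0.0],[0,0,0,0,0,0,0.0]],
  ],
)

```text
clock: 7.9
tool_pos: [0.5394, 0.273, 0.1258]
eef_rot: [-0.606, 0.795, -0.0, 0.004]
force: [-0.7, 0.3, 0.6]
grip_width: 0.0424
gripper_force: 0.0
```

```bash
python3 - <<'E'
from h import *
o=bot.observe();print(o['tool_pos'],o['grip_width'],tool([.5265,.0575,.03]))
E
```

```text
[0.53940907 0.27304971 0.12576141] 0.04241357841032379 [10.59025977 -2.20191829  4.74282435]
```

>>> send_rows(
  motion=[
    [[0.967,-0.2,0,0,0,0,0],[0.967,-0.2,0,0,0,0,0],[0.967,-0.2,0,0,0,0,0],[0.967,-0.2,0,0,0,0,0],[0.967,-0.2,0,0,0,0,0],[0.967,-0.2,0,0,0,0,0],[0.967,-0.2,0,0,0,0,0],[0.967,-0.2,0,0,0,0,0],[0.967,-0.2,0,0,0,0,0],[0.967,-0.2,0,0,0,0,0],[0.967,-0.2,0,0,0,0,0],[0,0,0,0,0,0,0]],
  ],
)

```text
clock: 9.1
tool_pos: [0.5231, 0.0526, 0.1213]
eef_rot: [-0.605, 0.796, -0.0, -0.0]
force: [0.5, 0.5, 0.5]
grip_width: 0.0425
gripper_force: 0.0
```

```bash
sed -i "s/.5315,.248\]),-.271/.532,.250]),-.272/" h.py; python3 - <<'E'
from h import *
o=bot.observe();print(o['tool_pos'],o['grip_width'],tool([.5258,.056,.026]))
c=imaging.get_calibration("wrist"); im=imaging.camera("wrist")[:,:,::-1]
u,v=map(int,px("wrist",[.5258,.056,.03],c)); print(u,v,px("wrist",[.5258,.056,.056],c),px("wrist",[.5258,.056,.0],c))
cv2.imwrite("pics/w5.png",cv2.resize(im[v-70:v+70,u-90:u+90],None,fx=3,fy=3)); print(u-90,v-70)
E
```

```text
[0.52308289 0.05258048 0.12134777] 0.042498564582466515 [-0.20309182 -0.08622468  4.76728455]
318 203 (np.float64(318.52684646769967), np.float64(215.74040285679956)) (np.float64(318.7851877193257), np.float64(192.44883246902828))
228 133
```

View pics/w5.png

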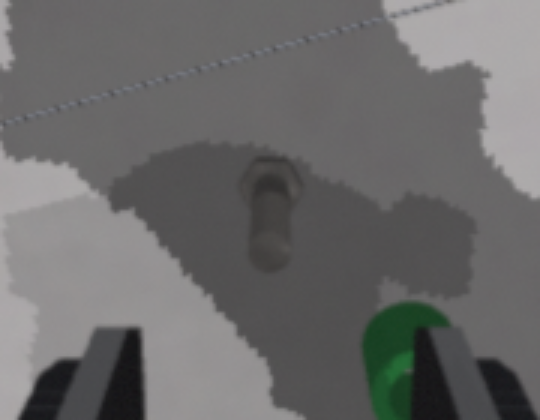

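Bolt top at (318,216), 1 px from the prediction, and the green bush is clear of the finger path. Descending and gripping.

>>> send_rows(
  motion=[
    [[-0.15,-0.05,0.8,0,0,0,0],[0,0,1,0,0,0,0],[0,0,1,0,0,0,0],[0,0,1,0,0,0,0],[0,0,0.9,0,0,0,0],[0,0,0,0,0,0,-0.3],[0,0,0,0,0,0,-0.8],[0,0,0,0,0,0,-0.9],[0,0,0,0,0,0,-0.9],[0,0,0,0,0,0,-0.9]],
  ],
)

```text
clock: 10.15
tool_pos: [0.526, 0.0581, 0.0282]
eef_rot: [-0.606, 0.795, -0.0, 0.001]
force: [-0.2, 0.3, 2.2]
grip_width: 0.0085
gripper_force: 39.1
```

>>> send_rows(
  motion=[
    [[0,0,-0.5,0,0,0,-0.9],[0,0,-1,0,0,0,-0.9],[0,0,-1,0,0,0,-0.9],[0,0,0,0,0,0,-0.9]],
  ],
)

```text
clock: 10.55
tool_pos: [0.5276, 0.0584, 0.081]
eef_rot: [-0.607, 0.795, -0.001, 0.003]
force: [0.4, 0.7, -0.0]
grip_width: 0.0084
gripper_force: 39.1
```

```bash
python3 - <<'E'
from h import *
o=bot.observe();print(o['tool_pos'],o['grip_width'],o['gripper_force'])
for x in(-.02575,.02575): print(bay('red',x,-.0325,.03),tool(bay('red',x,-.0325,.03)))
E
```

```text
[0.52760596 0.05837937 0.08104458] 0.008352556531270063 39.07022953033447
[0.49846529 0.2256128  0.03      ] [-7.67162593  3.62903997  2.5555028 ]
[0.54807191 0.21177689 0.03      ] [-7.65968189  1.05410985  2.5702404 ]
```

>>> send_rows(
  motion=[
    [[-0.957,0.132,0,0,0,0,-0.9],[-0.957,0.132,0,0,0,0,-0.9],[-0.957,0.132,0,0,0,0,-0.9],[-0.957,0.132,0,0,0,0,-0.9],[-0.957,0.132,0,0,0,0,-0.9],[-0.957,0.132,0,0,0,0,-0.9],[-0.957,0.132,0,0,0,0,-0.9],[-0.957,0.132,0,0,0,0,-0.9],[0,0,0.8,0,0,0,-0.9],[0,0,0.9,0,0,0,-0.9],[0,0,0.4,0,0,0,-0.9],[0,0,0,0,0,0,-0.9]],
  ],
)

```text
clock: 11.75
tool_pos: [0.5448, 0.2111, 0.034]
eef_rot: [-0.606, 0.795, 0.0, -0.001]
force: [-0.5, -0.1, -0.3]
grip_width: 0.0085
gripper_force: 39.1
```

```bash
python3 - <<'E'
from h import *
o=bot.observe();print(o['tool_pos'],o['grip_width'],o['force'],tool(bay('red',.02575,-.0325,.030)))
cv2.imwrite("pics/w6.png",imaging.camera("wrist")[:,:,::-1])
E
```

```text
[0.54478945 0.21106757 0.03398656] 0.00845590863776304 [-0.54026293 -0.10707854 -0.33835261] [-0.07809859 -0.1492595   0.19886704]
```

View pics/w6.png

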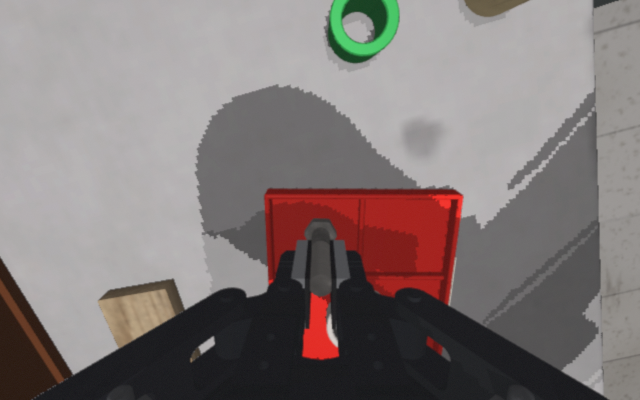

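Bolt head (320,231) sits inside the far small bay (273–360, 197–272). Setting it down.

>>> send_rows(
  motion=[
    [[0,0,0.1,0,0,0,-0.9],[0,0,0.1,0,0,0,-0.9],[0,0,0,0,0,0,-0.9]],
  ],
)

```text
clock: 12.1
tool_pos: [0.5456, 0.2112, 0.0315]
eef_rot: [-0.606, 0.795, 0.0, 0.0]
force: [0.4, 0.8, -0.5]
grip_width: 0.0087
gripper_force: 39.1
```

>>> send_rows(
  motion=[
    [[0,0,0.1,0,0,0,-0.9],[0,0,0,0,0,0,-0.9],[0,0,0,0,0,0,-0.9]],
  ],
)

```text
clock: 12.4
tool_pos: [0.5461, 0.2113, 0.0311]
eef_rot: [-0.607, 0.795, -0.0, 0.001]
force: [-2.9, 0.1, 7.8]
grip_width: 0.0085
gripper_force: 40.0
```

>>> send_rows(
  motion=[
    [[0,0,0,0,0,0,-0.6],[0,0,0,0,0,0,-0.2],[0,0,0,0,0,0,-0.2],[0,0,-0.5,0,0,0,-0.2],[0,0,-1,0,0,0,-0.2],[0,0,-1,0,0,0,-0.2],[0,0,-1,0,0,0,0],[0,0,-1,0,0,0,0],[0,0,0,0,0,0,0]],
  ],
)

```text
clock: 13.3
tool_pos: [0.5475, 0.2119, 0.1233]
eef_rot: [-0.606, 0.795, -0.001, 0.003]
force: [0.4, 0.4, 1.7]
grip_width: 0.043
gripper_force: 0.0
```

```bash
python3 - <<'E'
from h import *
o=bot.observe();print(o['tool_pos'],o['grip_width'],tool([.4396,-.0072,.010]))
E
```

```text
[0.54750722 0.2119434  0.1233355 ] 0.04300416557750743 [12.0178347   2.3361385   5.60320857]
```

>>> send_rows(
  motion=[
    [[1,0.195,0,0,0,0,0],[1,0.195,0,0,0,0,0],[1,0.195,0,0,0,0,0],[1,0.195,0,0,0,0,0],[1,0.195,0,0,0,0,0],[1,0.195,0,0,0,0,0],[1,0.195,0,0,0,0,0],[1,0.195,0,0,0,0,0],[1,0.195,0,0,0,0,0],[1,0.195,0,0,0,0,0],[1,0.195,0,0,0,0,0],[1,0.195,0,0,0,0,0]],
  ],
)

```text
clock: 14.5
tool_pos: [0.4361, -0.0092, 0.1193]
eef_rot: [-0.606, 0.795, -0.0, 0.0]
force: [0.8, -0.0, -0.3]
grip_width: 0.0425
gripper_force: 0.0
```

>>> send_rows(
  motion=[
    [[0,0,1,0,0,0,0.1],[0,0,1,0,0,0,0.1],[0,0,1,0,0,0,0.1],[0,0,0,0,0,0,0.1],[0,0,0,0,0,0,0.1]],
  ],
)

```text
clock: 15.0
tool_pos: [0.4368, -0.0084, 0.0597]
eef_rot: [-0.606, 0.795, -0.0, -0.0]
force: [0.3, 0.8, 0.8]
grip_width: 0.0469
gripper_force: 0.0
```

```bash
python3 - <<'E'
from h import *
o=bot.observe();print(o['tool_pos'],o['grip_width'],tool([.4396,-.0072,.011]),o['joints'].round(2))
c=imaging.get_calibration("wrist"); im=imaging.camera("wrist")[:,:,::-1]
print(px("wrist",[.4396,-.0072,.026],c)); cv2.imwrite("pics/w7.png",im)
E
```

```text
[ 0.43684179 -0.00841687  0.05971585] 0.04687097944098661 [-0.09651911 -0.11696197  2.43573606] [ 0.34  0.17 -0.47  0.   -0.93 -0.61]
(np.float64(317.22802696658687), np.float64(231.35384257406704))
```

View pics/w7.png

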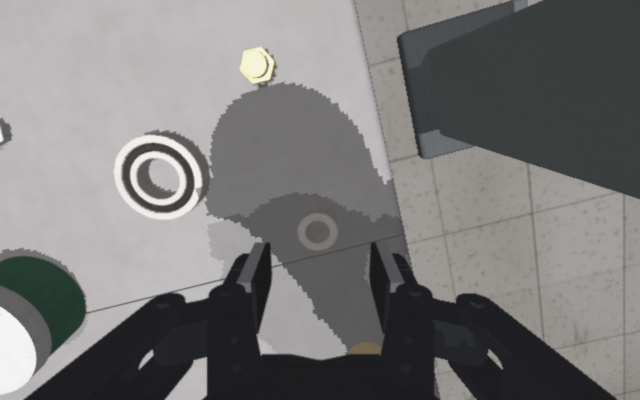

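Steel bush top at (318,232), matching the prediction. Gripping it.

>>> send_rows(
  motion=[
    [[-0.1,-0.1,0.8,0,0,0,0.1],[0,0,0.9,0,0,0,0.1],[0,0,0.7,0,0,0,0.1],[0,0,0,0,0,0,0],[0,0,0,0,0,0,-0.4],[0,0,0,0,0,0,-0.6],[0,0,0,0,0,0,-0.6],[0,0,0,0,0,0,-0.6]],
  ],
)

```text
clock: 15.85
tool_pos: [0.4405, -0.0063, 0.0126]
eef_rot: [-0.607, 0.795, -0.001, 0.001]
force: [-0.5, -0.2, 7.5]
grip_width: 0.0223
gripper_force: 39.5
```

>>> send_rows(
  motion=[
    [[0,0,-0.5,0,0,0,-0.6],[0,0,-1,0,0,0,-0.6],[0,0,-1,0,0,0,-0.6],[0,0,-1,0,0,0,-0.6],[0,0,-0.5,0,0,0,-0.6],[0,0,0,0,0,0,-0.6]],
  ],
)

```text
clock: 16.45
tool_pos: [0.4403, -0.0062, 0.0928]
eef_rot: [-0.606, 0.795, -0.001, 0.002]
force: [0.1, -0.3, -0.6]
grip_width: 0.0221
gripper_force: 39.4
```

```bash
python3 - <<'E'
from h import *
o=bot.observe();print(o['tool_pos'],o['grip_width'],tool(bay('red',-.02575,-.0325,.0175)),o['gripper_force'])
E
```

```text
[ 0.44027602 -0.00621183  0.09281974] 0.022123362939363483 [-11.9408293    0.27350799   3.78762091] 39.41038197954185
```

>>> send_rows(
  motion=[
    [[-0.995,0.01,0,0,0,0,-0.6],[-0.995,0.01,0,0,0,0,-0.6],[-0.995,0.01,0,0,0,0,-0.6],[-0.995,0.01,0,0,0,0,-0.6],[-0.995,0.01,0,0,0,0,-0.6],[-0.995,0.01,0,0,0,0,-0.6],[-0.995,0.01,0,0,0,0,-0.6],[-0.995,0.01,0,0,0,0,-0.6],[-0.995,0.01,0,0,0,0,-0.6],[-0.995,0.01,0,0,0,0,-0.6],[-0.995,0.01,0,0,0,0,-0.6],[-0.995,0.01,0,0,0,0,-0.6]],
  ],
)

```text
clock: 17.65
tool_pos: [0.5005, 0.226, 0.0911]
eef_rot: [-0.606, 0.795, 0.0, -0.0]
force: [0.5, -0.0, 0.1]
grip_width: 0.0219
gripper_force: 39.4
```

>>> send_rows(
  motion=[
    [[0,0,0.9,0,0,0,-0.6],[0,0,1,0,0,0,-0.6],[0,0,0.9,0,0,0,-0.6],[0,0,0.4,0,0,0,-0.6],[0,0,0,0,0,0,-0.6],[0,0,0,0,0,0,-0.6]],
  ],
)

```text
clock: 18.25
tool_pos: [0.5008, 0.2249, 0.028]
eef_rot: [-0.606, 0.795, -0.0, 0.0]
force: [-0.1, 0.7, -0.7]
grip_width: 0.0219
gripper_force: 39.4
```

```bash
python3 - <<'E'
from h import *
o=bot.observe();print(o['tool_pos'],o['grip_width'],o['force'],tool(bay('red',-.0228,-.0325,.0156)))
im=imaging.camera("wrist")[:,:,::-1]; cv2.imwrite("pics/w8.png",im[160:400,180:520])
E
```

```text
[0.50083265 0.22489304 0.02795146] 0.021898252308075555 [-0.11687547  0.70208026 -0.68758709] [-0.00240957 -0.02330682  0.61759456]
```

View pics/w8.png

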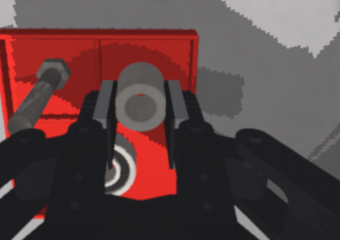

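The black bolt stands in its bay (crop head at 53,70) and the bush (140,100) is over the other small bay. Lowering.

>>> send_rows(
  motion=[
    [[0,0,0.3,0,0,0,-0.6],[0,0,0.2,0,0,0,-0.6],[0,0,0.1,0,0,0,-0.6],[0,0,0,0,0,0,-0.6],[0,0,0,0,0,0,-0.6]],
  ],
)

```text
clock: 18.8
tool_pos: [0.5002, 0.2244, 0.0157]
eef_rot: [-0.606, 0.795, -0.0, 0.0]
force: [-2.5, -1.0, 4.1]
grip_width: 0.0225
gripper_force: 39.9
```

>>> send_rows(
  motion=[
    [[0,0,0,0,0,0,-0.3],[0,0,0,0,0,0,-0.15],[0,0,0,0,0,0,-0.15],[0,0,-0.4,0,0,0,-0.15],[0,0,-1,0,0,0,-0.15],[0,0,-1,0,0,0,-0.15],[0,0,-1,0,0,0,0.1],[0,0,-1,0,0,0,0.1],[0,0,0,0,0,0,0.1]],
  ],
)

```text
clock: 19.7
tool_pos: [0.5021, 0.2255, 0.107]
eef_rot: [-0.607, 0.795, -0.0, 0.003]
force: [-0.4, 0.1, 0.5]
grip_width: 0.0474
gripper_force: 0.0
```

```bash
python3 - <<'E'
from h import *
o=bot.observe();print(o['tool_pos'],o['grip_width'],tool([.4344,.1115,.012]))
E
```

```text
[0.50214413 0.22545271 0.10698898] 0.04738842271001946 [6.41214103 1.78263063 4.71170483]
```

>>> send_rows(
  motion=[
    [[0.91,0.255,0,0,0,0,0.15],[0.91,0.255,0,0,0,0,0.15],[0.91,0.255,0,0,0,0,0.15],[0.91,0.255,0,0,0,0,0.15],[0.91,0.255,0,0,0,0,0.15],[0.91,0.255,0,0,0,0,0.15],[0.91,0.255,0,0,0,0,0.15],[0,0,1,0,0,0,0.15],[0,0,1,0,0,0,0.15],[0,0,0,0,0,0,0.15],[0,0,0,0,0,0,0.15]],
  ],
)

```text
clock: 20.8
tool_pos: [0.4322, 0.1109, 0.0636]
eef_rot: [-0.606, 0.795, -0.0, -0.0]
force: [-0.7, -0.6, 0.2]
grip_width: 0.0493
gripper_force: 0.0
```

```bash
python3 - <<'E'
from h import *
o=bot.observe();print(o['tool_pos'],o['grip_width'],tool([.4344,.1115,.012]))
c=imaging.get_calibration("wrist"); im=imaging.camera("wrist")[:,:,::-1]
u,v=px("wrist",[.4344,.1115,.032],c)
hsv=cv2.cvtColor(np.ascontiguousarray(im),cv2.COLOR_BGR2HSV); m=cv2.inRange(hsv,(18,50,60),(35,255,255))
n,l,s,ce=cv2.connectedComponentsWithStats(m); print((u,v),[(s[i],ce[i].round()) for i in range(1,n) if s[i][4]>150])
E
```

```text
[0.43217315 0.11089615 0.06360596] 0.04934173965140457 [-0.0602955  -0.09954249  2.5802522 ]
(np.float64(317.77918750162445), np.float64(231.64209373413368)) [(array([ 294,  195,   49,   60, 2191], dtype=int32), array([318., 225.]))]
```

>>> send_rows(
  motion=[
    [[-0.05,-0.1,0.8,0,0,0,0.15],[0,0,1,0,0,0,0.15],[0,0,0.75,0,0,0,0.15],[0,0,0,0,0,0,0],[0,0,0,0,0,0,-0.4],[0,0,0,0,0,0,-0.5],[0,0,0,0,0,0,-0.5],[0,0,0,0,0,0,-0.5]],
  ],
)

```text
clock: 21.65
tool_pos: [0.4353, 0.112, 0.0135]
eef_rot: [-0.606, 0.795, -0.0, 0.001]
force: [-1.9, 0.6, 6.1]
grip_width: 0.0267
gripper_force: 40.0
```

>>> send_rows(
  motion=[
    [[0,0,-0.5,0,0,0,-0.5],[0,0,-1,0,0,0,-0.5],[0,0,-1,0,0,0,-0.5],[0,0,-1,0,0,0,-0.5],[0,0,-1,0,0,0,-0.5],[0,0,0,0,0,0,-0.5]],
  ],
)

```text
clock: 22.25
tool_pos: [0.4359, 0.1122, 0.1055]
eef_rot: [-0.606, 0.795, -0.001, 0.003]
force: [0.5, 0.3, -1.1]
grip_width: 0.0263
gripper_force: 39.6
```

```bash
python3 - <<'E'
from h import *
o=bot.observe();print(o['tool_pos'],o['grip_width'],o['gripper_force'],tool(bay('blue',0,.0255,.1)),o['joints'].round(2))
E
```

```text
[0.43593368 0.11216023 0.10545524] 0.026339077464774943 39.579658195648335 [15.50041327 -9.07080632  0.25295085] [ 0.6   0.14 -0.38  0.   -1.05 -0.87]
```

>>> send_rows(
  motion=[
    [[0.969,-0.567,0,0,0,0,-0.5],[0.969,-0.567,0,0,0,0,-0.5],[0.969,-0.567,0,0,0,0,-0.5],[0.969,-0.567,0,0,0,0,-0.5],[0.969,-0.567,0,0,0,0,-0.5],[0.969,-0.567,0,0,0,0,-0.5],[0.969,-0.567,0,0,0,0,-0.5],[0.969,-0.567,0,0,0,0,-0.5],[0,0,0,0,0,0,-0.5]],
  ],
)

```text
clock: 23.15
tool_pos: [0.4804, -0.0639, 0.1017]
eef_rot: [-0.605, 0.796, 0.0, -0.001]
force: [-0.1, 0.6, -0.1]
grip_width: 0.0262
gripper_force: 39.6
```

```bash
python3 - <<'E'
from h import *
import pickle
c=imaging.get_calibration("wrist"); im=imaging.camera("wrist")[:,:,::-1]; cv2.imwrite("pics/w9.png",im); pickle.dump(c,open("w9.pkl","wb"))
o=bot.observe();print(o['tool_pos'],px("wrist",[.612,-.1128,.0],c),px("wrist",[.612,-.1128,.056],c))
E
```

```text
[ 0.48017433 -0.06296714  0.10168382] (np.float64(139.92740553559275), np.float64(180.06735851070272)) (np.float64(91.6539253019763), np.float64(202.77100005016501))
```

>>> send_rows(
  motion=[
    [[0.969,-0.567,0,0,0,0,-0.5],[0.969,-0.567,0,0,0,0,-0.5],[0.969,-0.567,0,0,0,0,-0.5],[0.969,-0.567,0,0,0,0,-0.5],[0.969,-0.567,0,0,0,0,-0.5],[0.969,-0.567,0,0,0,0,-0.5],[0.969,-0.567,0,0,0,0,-0.5],[0.969,-0.567,0,0,0,0,-0.5],[0,0,0,0,0,0,-0.5]],
  ],
)

```text
clock: 24.1
tool_pos: [0.5272, -0.2367, 0.1016]
eef_rot: [-0.606, 0.796, 0.0, -0.0]
force: [-0.9, 0.8, -0.2]
grip_width: 0.0263
gripper_force: 39.6
```

```bash
python3 - <<'E'
from h import *
import pickle
c=imaging.get_calibration("wrist"); im=imaging.camera("wrist")[:,:,::-1]; cv2.imwrite("pics/w10.png",im); pickle.dump(c,open("w10.pkl","wb"))
o=bot.observe();print(o['tool_pos'],o['clock'],tool(bay('blue',0,.0255,.1)))
for m in [(.053,-.0595,.012),(-.053,-.0595,.012),(-.053,.0595,.012),(.053,.0595,.012)]: print(px("wrist",bay('blue',*m),c))
a=cv2.imread("pics/w9.png"); print(a.shape)
out=np.zeros((600,800,3),np.uint8)
u,v=map(int,px("wrist",[.612,-.1128,.03],pickle.load(open("w9.pkl","rb"))));u0=max(u-40,0);v0=max(v-50,0)
t=cv2.resize(a[v0:v0+100,u0:u0+80],None,fx=2,fy=2); out[400:400+t.shape[0],:t.shape[1]]=t; out[:400,:640]=im; print(u0,v0)
cv2.imwrite("pics/c9.png",out)
E
```

```text
[ 0.52687318 -0.2355938   0.10159049] 24.15 [-0.06726588 -0.08919363  0.07942752]
(np.float64(246.49508797176577), np.float64(78.91345746655826))
(np.float64(403.1927905434633), np.float64(86.79427383031705))
(np.float64(384.69992209279485), np.float64(246.40006040542085))
(np.float64(249.34419370538865), np.float64(240.62643053613124))
(400, 640, 3)
76 140
```

View pics/c9.png

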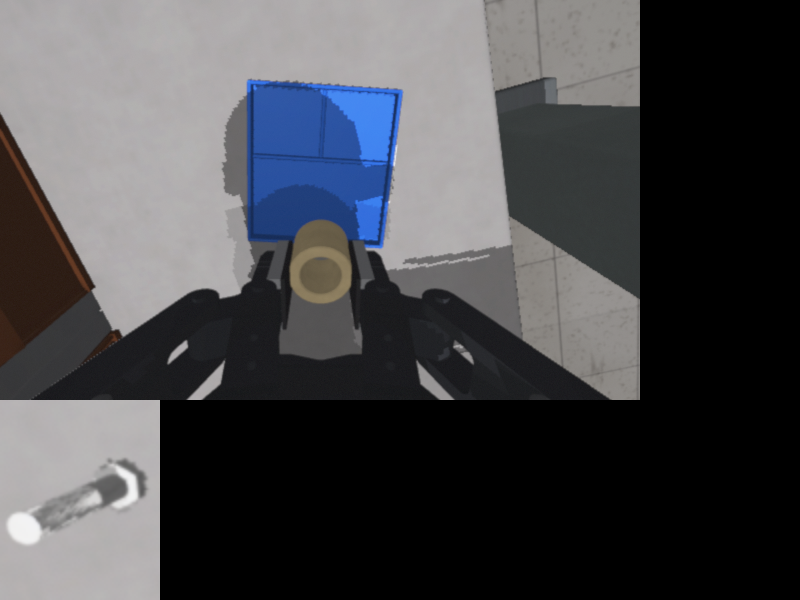

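Blue tray corners (248,80), (402,91), (381,247) and (249,241) agree with the predictions. The brass bush is held at (320,275). The bright bolt's head is at w9 (139,181) and its top at (88,204).

>>> send_rows(
  motion=[
    [[-0.05,-0.05,1,0,0,0,-0.5],[0,0,1,0,0,0,-0.5],[0,0,1,0,0,0,-0.5],[0,0,0.8,0,0,0,-0.5],[0,0,0.2,0,0,0,-0.5],[0,0,0.1,0,0,0,-0.5],[0,0,0,0,0,0,-0.5],[0,0,0,0,0,0,-0.5]],
  ],
)

```text
clock: 24.95
tool_pos: [0.529, -0.2348, 0.0213]
eef_rot: [-0.606, 0.795, -0.001, 0.001]
force: [0.1, 0.8, -0.5]
grip_width: 0.026
gripper_force: 39.6
```

```bash
python3 - <<'E'
from h import *
import pickle
c=pickle.load(open("w9.pkl","rb")); print(w("wrist",139,181,.0035,c),w("wrist",88,204,.056,c))
o=bot.observe();print(o['tool_pos'],o['force'],o['gripper_force'])
E
```

```text
[ 0.61084404 -0.11264274  0.0035    ] [ 0.61451258 -0.11267892  0.056     ]
[ 0.52901756 -0.2348318   0.02128592] [ 0.11598386  0.81429154 -0.52480042] 39.62335093521915
```

>>> send_rows(
  motion=[
    [[0,0,0.15,0,0,0,-0.5],[0,0,0.1,0,0,0,-0.5],[0,0,0,0,0,0,-0.5],[0,0,0,0,0,0,-0.5]],
  ],
)

```text
clock: 25.35
tool_pos: [0.5288, -0.235, 0.0166]
eef_rot: [-0.606, 0.795, -0.001, 0.0]
force: [-2.9, 1.7, 7.6]
grip_width: 0.0259
gripper_force: 40.3
```

>>> send_rows(
  motion=[
    [[0,0,0,0,0,0,-0.2],[0,0,0,0,0,0,-0.05],[0,0,0,0,0,0,-0.05],[0,0,-0.4,0,0,0,-0.05],[0,0,-1,0,0,0,-0.05],[0,0,-1,0,0,0,-0.05],[0,0,-1,0,0,0,-0.05],[0,0,-1,0,0,0,-0.05],[0,0,-1,0,0,0,-0.05],[0,0,0,0,0,0,-0.05]],
  ],
)

```text
clock: 26.35
tool_pos: [0.5302, -0.2357, 0.1272]
eef_rot: [-0.606, 0.795, -0.003, 0.002]
force: [-0.7, -0.7, -0.2]
grip_width: 0.0405
gripper_force: 0.0
```

```bash
python3 - <<'E'
from h import *
o=bot.observe();print(o['tool_pos'],o['grip_width'],tool([.6125,-.1127,.0275]))
E
```

```text
[ 0.53022693 -0.23570725  0.12715697] 0.040507605851321966 [-7.02162632 -2.30878789  4.99441117]
```

>>> send_rows(
  motion=[
    [[-0.88,-0.29,0,0,0,0,-0.05],[-0.88,-0.29,0,0,0,0,-0.05],[-0.88,-0.29,0,0,0,0,-0.05],[-0.88,-0.29,0,0,0,0,-0.05],[-0.88,-0.29,0,0,0,0,-0.05],[-0.88,-0.29,0,0,0,0,-0.05],[-0.88,-0.29,0,0,0,0,-0.05],[-0.88,-0.29,0,0,0,0,-0.05],[0,0,0,0,0,0,0],[0,0,0,0,0,0,0]],
  ],
)

```text
clock: 27.35
tool_pos: [0.6107, -0.1108, 0.1231]
eef_rot: [-0.607, 0.795, 0.0, -0.0]
force: [-0.0, 0.9, 1.0]
grip_width: 0.0427
gripper_force: 0.0
```

```bash
python3 - <<'E'
from h import *
o=bot.observe();print(o['tool_pos'],o['grip_width'],tool([.6125,-.1127,.0275]))
c=imaging.get_calibration("wrist"); im=imaging.camera("wrist")[:,:,::-1]
u,v=px("wrist",[.6125,-.1127,.056],c); print(u,v)
g=cv2.cvtColor(np.ascontiguousarray(im),cv2.COLOR_BGR2GRAY)
u,v=int(u),int(v)
print(g[v-50:v+26:4,u-24:u+26:4])
E
```

```text
[ 0.61066991 -0.11082322  0.12309465] 0.04268673615328116 [ 0.0655175  -0.1144988   4.77970915]
317.6669146600319 207.5316241213812
[[119 119 120 120 119 120 121 119 121 121 121 120 118]
 [121 120 120 121 120 121 120 121 121 120 119 120 118]
 [119 120 120 120 118 119 119 121 119 119 118 120 120]
 [119 120 120 120 119 119 119 119 118 117 120 119 118]
 [119 120 121 121 120 121 119 121 119 119 120 119 118]
 [121 120 119 121 120 120 112 116 118 119 119 118 118]
 [ 96  95 101  97 114 161 181 177 117 119 118 120 119]
 [ 95  94  93  94 138 114 106 110 180 120 120 121 120]
 [ 94  93  95  94 142 111 125 104 141  98 119 119 121]
 [ 94  95  93  95 134 135 130 125 136  94  94  95 105]
 [ 94  93  94  93  98 133 130 125  94  94  93  94  95]
 [ 92  92  93  93 105 135 136 125  94  93  94  95  93]
 [ 93  94  93  92 119 148 145 138  93  94  93  95  93]
 [ 93  93  93  93 124 140 138 139  92  93  92  93  92]
 [ 94  92  93  93  94 138 139 116  93  93  92  92  94]
 [ 92  92  93  93  93  93  92  92  94  93  93  92  93]
 [ 92  92  92  92  93  92  94  93  95  94  94  93  93]
 [ 92  92  92  92  94  95  94  94  93  93  93  92  92]
 [ 93  93  94  93  94  94  93  94  92  94  94  94  92]]
```

The bolt top matches the prediction within 2 px. Descending and gripping.

>>> send_rows(
  motion=[
    [[0,-0.1,0.8,0,0,0,0],[0,0,1,0,0,0,0],[0,0,1,0,0,0,0],[0,0,1,0,0,0,0],[0,0,0.95,0,0,0,0],[0,0,0,0,0,0,-0.3],[0,0,0,0,0,0,-0.8],[0,0,0,0,0,0,-0.9],[0,0,0,0,0,0,-0.9],[0,0,0,0,0,0,-0.9]],
  ],
)

```text
clock: 28.4
tool_pos: [0.613, -0.1121, 0.0295]
eef_rot: [-0.606, 0.795, -0.001, 0.001]
force: [-1.0, -0.8, 2.2]
grip_width: 0.0084
gripper_force: 39.1
```

>>> send_rows(
  motion=[
    [[0,0,-0.5,0,0,0,-0.9],[0,0,-1,0,0,0,-0.9],[0,0,-1,0,0,0,-0.9],[0,0,-1,0,0,0,-0.9],[0,0,0,0,0,0,-0.9]],
  ],
)

```text
clock: 28.9
tool_pos: [0.6145, -0.1122, 0.1025]
eef_rot: [-0.606, 0.795, -0.002, 0.002]
force: [0.5, 0.3, -0.2]
grip_width: 0.0088
gripper_force: 39.0
```

```bash
python3 - <<'E'
from h import *
o=bot.observe();print(o['tool_pos'],o['grip_width'],o['gripper_force'])
for x in(-.02575,.02575): print(bay('blue',x,-.0325,.031),tool(bay('blue',x,-.0325,.031)))
E
```

```text
[ 0.61446389 -0.11223021  0.10251032] 0.0088394991247637 39.04471814632416
[ 0.48640218 -0.28185396  0.031     ] [9.87587638 3.95785422 3.53791096]
[ 0.53533619 -0.29790741  0.031     ] [10.00330062  1.38606773  3.55529839]
```

>>> send_rows(
  motion=[
    [[0.909,0.126,0,0,0,0,-0.9],[0.909,0.126,0,0,0,0,-0.9],[0.909,0.126,0,0,0,0,-0.9],[0.909,0.126,0,0,0,0,-0.9],[0.909,0.126,0,0,0,0,-0.9],[0.909,0.126,0,0,0,0,-0.9],[0.909,0.126,0,0,0,0,-0.9],[0.909,0.126,0,0,0,0,-0.9],[0.909,0.126,0,0,0,0,-0.9],[0.909,0.126,0,0,0,0,-0.9],[0.909,0.126,0,0,0,0,-0.9],[0,0,0,0,0,0,-0.9]],
  ],
)

```text
clock: 30.1
tool_pos: [0.5313, -0.2999, 0.0982]
eef_rot: [-0.605, 0.796, -0.0, -0.0]
force: [0.4, 0.8, -0.6]
grip_width: 0.0085
gripper_force: 39.0
```

>>> send_rows(
  motion=[
    [[0,0,0.8,0,0,0,-0.9],[0,0,1,0,0,0,-0.9],[0,0,0.9,0,0,0,-0.9],[0,0,0.4,0,0,0,-0.9],[0,0,0,0,0,0,-0.9],[0,0,0,0,0,0,-0.9]],
  ],
)

```text
clock: 30.7
tool_pos: [0.5331, -0.2978, 0.0371]
eef_rot: [-0.606, 0.795, -0.001, 0.0]
force: [0.1, -0.4, -0.6]
grip_width: 0.0085
gripper_force: 39.1
```

```bash
python3 - <<'E'
from h import *
o=bot.observe();print(o['tool_pos'],o['grip_width'],o['force'],tool(bay('blue',.02575,-.0325,.0325)))
E
```

```text
[ 0.53314134 -0.29775444  0.03707575] 0.008522389352693513 [ 0.13848922 -0.41545078 -0.64072186] [-0.02173801 -0.10761393  0.22889379]
```

>>> send_rows(
  motion=[
    [[0,-0.05,0.15,0,0,0,-0.9],[0,0,0.1,0,0,0,-0.9],[0,0,0.05,0,0,0,-0.9],[0,0,0,0,0,0,-0.9],[0,0,0,0,0,0,-0.9]],
  ],
)

```text
clock: 31.2
tool_pos: [0.5346, -0.2981, 0.0324]
eef_rot: [-0.607, 0.795, -0.001, 0.001]
force: [-1.5, 1.4, 9.2]
grip_width: 0.0082
gripper_force: 40.1
```

>>> send_rows(
  motion=[
    [[0,0,0,0,0,0,-0.6],[0,0,0,0,0,0,-0.2],[0,0,0,0,0,0,-0.2],[0,0,-0.5,0,0,0,-0.2],[0,0,-1,0,0,0,-0.2],[0,0,-1,0,0,0,-0.2],[0,0,-1,0,0,0,-0.2],[0,0,-1,0,0,0,-0.2],[0,0,-1,0,0,0,-0.2],[0,0,-1,0,0,0,-0.2],[0,0,0,0,0,0,-0.2]],
  ],
)

```text
clock: 32.3
tool_pos: [0.5352, -0.2987, 0.1644]
eef_rot: [-0.606, 0.795, -0.003, 0.001]
force: [-0.3, 0.2, 0.3]
grip_width: 0.0342
gripper_force: 0.0
```

>>> send_rows(
  motion=[
    [[0,1,-0.2,0,0,0,-0.2],[0,1,-0.2,0,0,0,-0.2],[0,1,-0.2,0,0,0,-0.2],[0,1,-0.2,0,0,0,-0.2],[0,1,-0.2,0,0,0,-0.2],[0,1,-0.2,0,0,0,-0.2],[0,1,-0.2,0,0,0,-0.2],[0,0,0,0,0,0,-0.2],[0,0,0,0,0,0,-0.2]],
  ],
)

```text
clock: 33.2
tool_pos: [0.3986, -0.2606, 0.1886]
eef_rot: [-0.606, 0.795, -0.0, 0.0]
force: [-0.1, 0.4, -0.4]
grip_width: 0.0338
gripper_force: 0.0
```

```bash
python3 - <<'E'
from h import *
t=imaging.camera("top")[:,:,::-1]; s=imaging.camera("scene")[:,:,::-1]; o=bot.observe();print(o['tool_pos'],o['clock'],o['force'])
out=np.zeros((600,800,3),np.uint8)
a=cv2.resize(t[145:245,200:455],None,fx=3,fy=3,interpolation=cv2.INTER_CUBIC); out[:300,:765]=a
b=cv2.resize(s[130:210,240:320],None,fx=3.5,fy=3.5); out[310:590,:280]=b
b=cv2.resize(s[230:330,330:460],None,fx=2.9,fy=2.9); out[310:600,300:300+b.shape[1]]=b[:290]
cv2.imwrite("pics/fin.png",out)
E
```

```text
[ 0.39893188 -0.26069525  0.18803867] 33.3 [-0.52210518 -0.41198337  0.04348736]
```

View pics/fin.png

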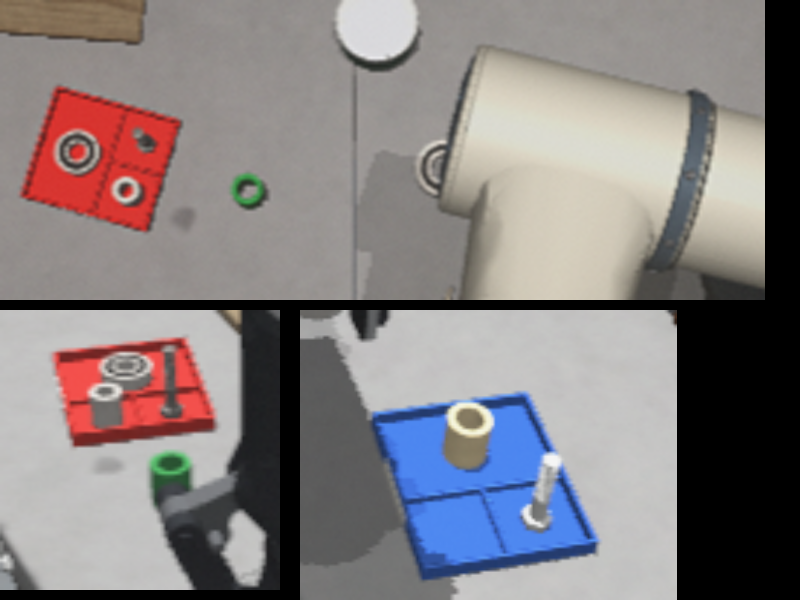

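The final views show all five parts correctly placed. In the red tray, the bearing lies flat at (77,152), with the black bolt (143,140) and steel bush (127,190) upright. In the blue tray, the brass bush (468,435) and bright bolt (540,490) stand upright. The big bearing is partly hidden behind the arm but still at its starting spot, so I'm handing in.

```bash
python3 -c "
from plant import close_job
print(close_job())"
```

```text
the job is handed in; nothing more can be done
None
```

Both kits are made up as asked and the job was handed in at about 33 s; the big bearing and brass fitting were not handled, though the arm hid the fitting in the last picture.

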